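# Hang the vial basket on the hanging scale and tug-test it

## Task

Pick up the basket that holds the vials by its handle and, keeping it upright, hang its bail on the hook of the hanging scale. Still holding the handle, tug it gently down so that the sprung hook dips about 15 mm further than where the basket's own weight would leave it, to confirm it is held; then let go and leave it hanging at rest, with the empty basket, the bottle and the beaker left where they stand.

Things in the scene. Friction and masses are not known exactly. Their poses are not given: they have to be found in the camera images.
- vial_basket_grip (a point): Grip point of the basket with four fixed amber vials (white caps): steel, 80 x 80 mm, wire sides 40 mm high, about 240 g. On the axis of its grey upright handle (20 x 20 mm, 50 mm tall), 18 mm below the handle's top, 145 mm above the basket's underside. z up, y along the bail bar under the handle; the basket is the same turned half round.
- vial_basket_bar (a point): Middle of the underside of that basket's bail bar (6 mm round wire, level, along y), the part that rests on the hook: 37 mm straight below the grip point, 108 mm above the basket's underside; same axes. The bail's uprights stand at y = +38 and -38 mm. Under the bar the opening is 70 mm wide and 60 mm high, down to the vial caps; the hook enters it along x.
- hook_seat (a point): Top middle of the seat of the hanging scale's steel hook (8 mm rod), about 210 mm above the bench when empty; it sinks with the hook. z up, x from tip to column. Seat 40 mm long along x. The upturned open tip is 30 mm towards -x and stands 15 mm above the seat; towards +x the arm rises 12 mm and runs level to the rod. Bring the bail over the tip along +x, then lower it.
- scale: The hanging scale, fixed: white column 60 x 75 mm, top 160 mm above the bench, on a foot 170 x 130 mm, 14 mm thick. Origin at the middle of the foot's underside; z up, x as for the hook seat, which lies 120 mm towards -x. The hook's rod rises from the column's top; nothing stands above the hook arm (222 mm).
- hook (a joint): How far the sprung hook has sunk, in m: 0 empty, end stop 0.05. About 200 N per m; the hanging vial basket alone sinks it about 0.011 (0.008 to 0.014).
- empty_basket_grip (a point): Bystander: the same point, 145 mm above the underside, on the handle of a second basket like the first (163 mm tall overall) but empty. Leave it standing.
- bottle: Bystander: amber bottle with a black cap, 60 mm across, 115 mm tall, origin at the centre of its underside.
- beaker: Bystander: glass beaker, 72 mm across, 85 mm tall, origin at the centre of its underside.
Not all that is in view belongs to the job. Leave any blue or green look-alike of the part that bears vial_basket_grip alone.

How it is judged:
By the outcome, as a careful person would: the job done as asked, in the order asked, and still so for the second after the job is handed in, with the robot touching nothing.
It also fails if it takes over 58 s, if anything falls off the work surface, if the arm or the gripper's body presses on something with over 40 N, if the wrist force passes 120 N, or if a joint passes its speed limit or range.

## Robot

A 6-joint arm with a two-finger parallel gripper is mounted at the origin on the work surface. World frame = base frame: x ahead of the robot, y to its left, z up, the work surface at z = 0. Lengths are in m, angles in rad, forces in N, time in s.
With the tool pointing down it reaches from about 0.375 to 0.975 m from the base axis. Payload 3.8 kg.
Tool frame: the origin (TCP) lies at the very end of the fingers, on their centre line; the grasp point (between the pads) lies 19 mm behind it; y points along the fingers, x is the direction in which the jaws open and shut, and the axes are right-handed (so a half turn about y gives the same grasp; the last joint's range is limited). The gripper opens to 85 mm and grips with 20 to 120 N. Pads are 22 mm wide; open, the fingers measure 114 mm over their backs; the gripper's body (76 mm by 85 mm) begins 54 mm behind the grasp point. The pads swing forward as they close: fully open they stand 13 mm farther back than shut.
Start: joints at [-1.286, 0.264, 1.604, -0, 1.274, -0.037], TCP at [0.213, -0.64, 0.21] pointing down, gripper open.
Joint ranges: [-2.63, 2.63], [-0.94, 2.18], [0.31, 2.57], [-1.31, 4.45], [0, 2.66], [-2.55, 2.55]. Speed limits (rad/s): [2.57, 2.57, 3.14, 3.14, 3.14, 3.14].

## Interface

Orientations are given as a rotation vector (axis times angle).
In Python, from workcell import bot, cams gives the robot as it stands.
- The arm moves only by the tool play_rows, never from a script. Its argument "motion" is a list of rows, each a list of 2 entries, a list of its own where there are three numbers: the shift along the world's x, y, z normalised to -1 to 1, where 1 is 400 mm, then the turn, a rotation vector about the world's x, y, z normalised to -1 to 1, where 1 is pi/4 rad. In form: [[[tx, ty, tz], [ax, ay, az]], ...]. A call has 1 to 10 rows; each row is the pose to reach, as a shift and turn from the pose commanded when the call began; what a row does not reach only later rows make up. A row lasts 1/8 s, in which the tool goes at most 62.5 mm and 10.7 degrees, less where a joint would pass 70% of its speed; a pose out of reach is approached as far as the arm can. A call with a number of a shift or a turn outside -1 to 1 is refused whole. A call with a gripper value outside its range is refused whole. "gripper" is the closure, from 0 (fully open) to 1 (shut), set as the call begins (left out, the last holds). The fingers move at their own pace and stop on an object; "squeeze" is the grip in N (left out, the last holds). Time passes only in rows, so rows that repeat a pose let the fingers close. It gives the time, the measured TCP pose, the force and the opening at its end, in the units of the state.
- bot.read_state(): the state, without advancing time (a new reading comes with each control period).
- cams.read_camera(name): name is "scene" or "top" or "wrist"; returns (picture, depth): 400x640x3 uint8, red, green, blue; 400x640 float32, m along the optical axis (not along the pixel's ray), 0 where there is no reading.
- cams.calibration(name): a dict with "mtx" (3x3 intrinsics, pixels), "R" (3x3) and "t" (3): a world point X has camera coordinates R X + t; the wrist camera has in their place "tool_from_camera" (4x4, takes a point from camera to tool coordinates, whose origin is the TCP and whose axes are the tool frame's). Camera axes: x right, y down, z forward; pixel columns grow to the right and rows downward; lengths in m; the calibration is good to about 2 mm. The wrist camera is an equidistant fisheye: a pixel r from the principal point sees the ray r / f radians off the axis. A picture is of the moment at which its call begins: read the wrist's pose just before it. calibration takes no time and is no camera call.
- bot.finish_job(): hands the job in, once; it reports no verdict.
Trained networks look in the newest picture that a camera, given by its name, has taken for a name from the list of things; names that differ only in an ending like _2 or _b are one class to them, and where a whole thing is asked for, a point or a joint stands for the part that bears it (a point fixed in the world has none). Each returns a list of dicts, best first, with "conf" (0 to 1); they miss things now and then, are a little off and sometimes report something else, mostly with a low value. They report only what shows in the picture. A call takes as long as a camera call. They do not tell look-alikes from the thing itself.
- cams.recognise(camera, label): "xyz" ([x, y, z] in m, in the coordinates of the camera as it stood for that picture, good to about 4 mm: the middle of the surface that is visible of it).
- cams.regions_of(camera, label): "mask" (400x640 bool, what is visible of it).
- cams.mark_of(camera, label): "xyz" ([x, y, z] in m, in the coordinates of the camera as it stood for that picture, good to about 4 mm: a listed point, or the origin of a listed thing).
The state is a dict: "time": time; "q": joint angles; "joint_vel": joint speeds; "joint_torque": joint torques, N m; "tool_pos": TCP position; "tcp_rot": TCP orientation; "wrist_force": force on the tool from outside, world axes, zero at the start; "torque": the same for the moment, N m; "width": opening from 0.0 (shut) to 1.0 (fully open).
Only numpy, scipy, OpenCV 4.12 (cv2) and the standard library are available. Lean on these libraries where they do the work, as an engineer would, in place of code of your own. Each camera call takes 0.05 s, during which the arm holds its last target.

## Working session

There is one attempt and no reset: what is moved stays moved. The work goes in short steps, Python scripts to look and compute and a tool call to move; the robot and the scene stay as the last step left them, time stands still between calls to the robot, and variables do not carry over. Pictures are saved under pics/ and viewed, and the job is handed in when it is done.

Besides the shell and the picture viewer there is one more tool, called as name([rows], argument=value, ...), one row to a line, values as JSON. play_rows: Moves the arm, as the interface text tells. Its arguments: {"type":"object","properties":{"motion":{"type":"array","items":{"type":"array"}},"gripper":{"type":"number"},"squeeze":{"type":"number"}},"required":["motion"]}

```bash
ls; mkdir -p pics; cat > h.py <<'E'
import numpy as np, cv2
from workcell import bot, cams
from scipy.spatial.transform import Rotation as Ro
def snap(n,f):
    im,d=cams.read_camera(n); cv2.imwrite('pics/'+f,im[:,:,::-1]); return im,d
def w(n,x,st=None):
    c=cams.calibration(n)
    if n=='wrist':
        p=(c['tool_from_camera']@np.r_[x,1])[:3]; return Ro.from_rotvec(st['tcp_rot']).as_matrix()@p+st['tool_pos']
    return c['R'].T@(np.array(x)-c['t'])
def pix(n,x):
    c=cams.calibration(n); p=c['mtx']@np.array(x); return (p[:2]/p[2]).round()
E
python3 - <<'E'
from h import *
np.set_printoptions(precision=4,suppress=True)
print(bot.read_state())
for n in ['scene','top']:
    snap(n,n+'0.png')
    for l in ['vial_basket_grip','vial_basket_bar','hook_seat','scale','empty_basket_grip','bottle','beaker']:
        for r in cams.mark_of(n,l): print(n,l,round(r['conf'],2),w(n,r['xyz']),pix(n,r['xyz']))
E
```

```text
pics
{'time': 0.0, 'q': array([-1.2859,  0.2648,  1.6054,  0.    ,  1.2737, -0.0369]), 'joint_vel': array([-0.001 , -0.0017,  0.0004, -0.0017,  0.0021, -0.0003]), 'joint_torque': array([ -0.001 , -51.5116, -36.7314,  -0.0002,   0.0128,   0.    ]), 'tool_pos': array([ 0.2133, -0.6396,  0.2087]), 'tcp_rot': array([-1.343 ,  0.9702, -0.9672]), 'wrist_force': array([ 0.102 ,  0.8128, -0.5474]), 'torque': array([-0.014 , -0.01  ,  0.0233]), 'width': 1.0012039314429795}
scene vial_basket_grip 0.96 [ 0.6463 -0.3186  0.1451] [215. 138.]
scene vial_basket_grip 0.9 [ 0.4858 -0.0988  0.1465] [306. 160.]
scene vial_basket_grip 0.6 [ 0.3546 -0.1613  0.1447] [329. 125.]
scene vial_basket_bar 0.79 [ 0.65   -0.319   0.1066] [216. 147.]
scene vial_basket_bar 0.75 [ 0.3562 -0.1649  0.1061] [328. 134.]
scene vial_basket_bar 0.68 [ 0.485  -0.0966  0.1091] [307. 168.]
scene hook_seat 0.62 [0.5371 0.1029 0.2115] [337. 206.]
scene scale 0.6 [0.6652 0.0842 0.0017] [293. 266.]
scene empty_basket_grip 0.73 [ 0.5183 -0.2844  0.1453] [259. 125.]
scene bottle 0.97 [ 0.7316 -0.1409 -0.001 ] [230. 222.]
scene beaker 0.97 [0.442  0.399  0.0024] [432. 306.]
scene beaker 0.63 [ 0.4864 -0.1001  0.1076] [306. 168.]
top vial_basket_grip 0.91 [ 0.4924 -0.1019  0.1471] [354. 212.]
top vial_basket_grip 0.89 [ 0.6497 -0.3203  0.145 ] [423. 161.]
top vial_basket_grip 0.71 [ 0.3573 -0.1655  0.1477] [376. 256.]
top vial_basket_bar 0.97 [ 0.4863 -0.1046  0.1098] [353. 215.]
top vial_basket_bar 0.64 [ 0.6495 -0.3181  0.1065] [419. 162.]
top hook_seat 0.57 [0.5493 0.0971 0.2126] [288. 193.]
top scale 0.98 [0.6645 0.0827 0.0012] [294. 164.]
top empty_basket_grip 0.73 [ 0.5176 -0.2886  0.1458] [414. 203.]
top bottle 0.54 [ 0.7376 -0.1458  0.0034] [360. 142.]
top beaker 0.85 [0.445  0.3968 0.003 ] [201. 230.]
```

View pics/scene0.png

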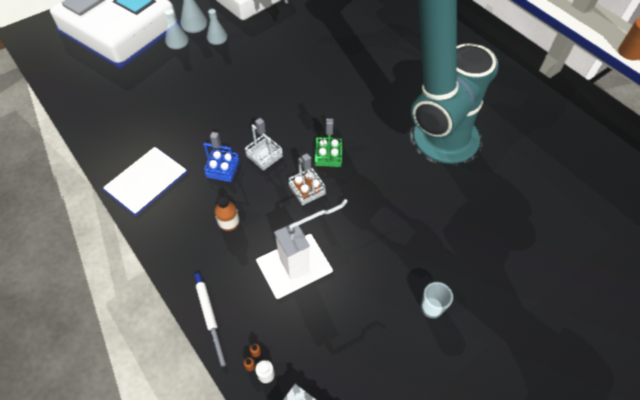

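View pics/top0.png

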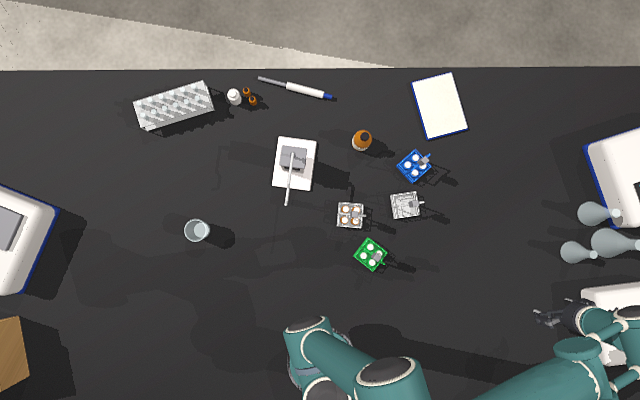

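```bash
python3 - <<'E'
import cv2
a=cv2.imread('pics/scene0.png');b=cv2.imread('pics/top0.png')
cv2.imwrite('pics/c0.png',cv2.resize(a[100:220,180:380],None,fx=4,fy=4,interpolation=cv2.INTER_CUBIC))
cv2.imwrite('pics/c1.png',cv2.resize(b[130:280,260:460],None,fx=4,fy=4,interpolation=cv2.INTER_CUBIC))
E
```

```text
(no output)
```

View pics/c0.png

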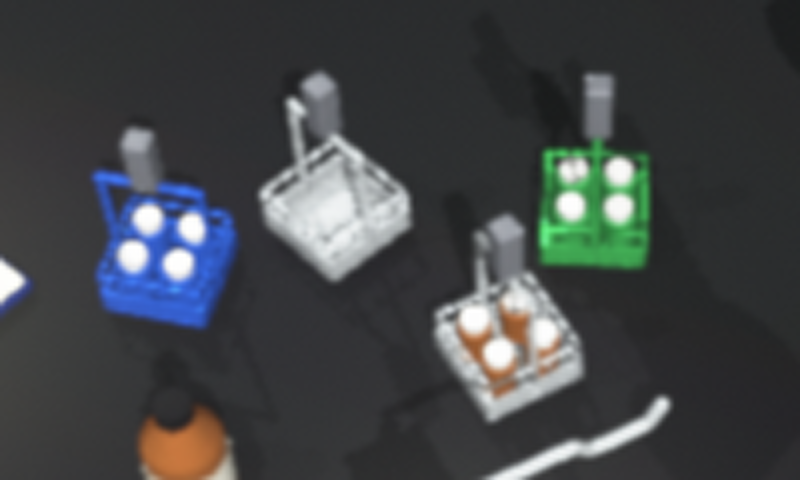

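View pics/c1.png

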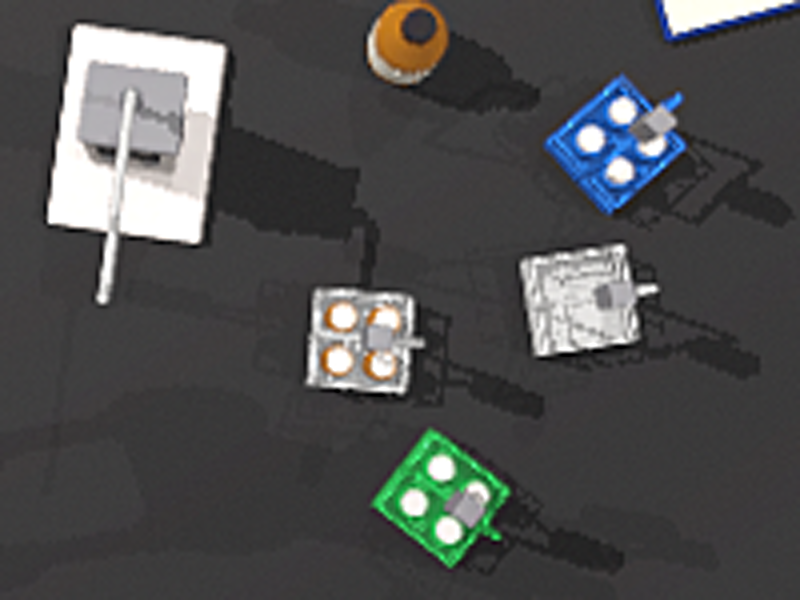

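The wanted basket is the steel one with amber vials, at scene (306,160) and top (353,213). It could be confused with three others:
- the blue one at scene (220,160) and top (415,165)
- the green one at scene (329,150) and top (370,255)
- the empty steel one at scene (264,150) and top (405,205)

The close crops show amber vials, white caps and a wire basket for my choice. Next I'll refine its pose from depth.

```bash
cat >> h.py <<'E'
def cloud(n,d):
    c=cams.calibration(n); v,u=np.mgrid[0:400,0:640]; K=c['mtx']
    P=np.stack([(u-K[0,2])/K[0,0]*d,(v-K[1,2])/K[1,1]*d,d],-1)
    X=(P-c['t'])@c['R']; X[d==0]=np.nan; return X
E
python3 - <<'E'
from h import *
np.set_printoptions(precision=4,suppress=True)
R=Ro.from_rotvec(bot.read_state()['tcp_rot']).as_matrix(); print(R)
for n in ['scene','top']:
    im,d=cams.read_camera(n); X=cloud(n,d)
    def sel(c,r,z0,z1):
        m=(np.hypot(X[...,0]-c[0],X[...,1]-c[1])<r)&(X[...,2]>z0)&(X[...,2]<z1); return X[m]
    B=(.487,-.1)
    for z0,z1,r in [(.155,.175,.05),(.12,.155,.05),(.1,.118,.06)]:
        p=sel(B,r,z0,z1); print(n,'basket',z0,len(p),p.mean(0) if len(p) else '', p.min(0) if len(p) else '',p.max(0) if len(p) else '')
        if z0==.1:print(p)
    p=sel(B,.075,.03,.06); q=p[:,:2].astype(np.float32)
    print('rim',cv2.minAreaRect(q))
    p=sel((.6,.09),.2,.19,.24); o=p[np.argsort(p[:,0])]; print('hook',len(o)); print(o[::4])
    p=sel((.665,.083),.12,.008,.02); print('foot',cv2.minAreaRect(p[:,:2].astype(np.float32)))
    p=sel((.665,.083),.08,.15,.168); print('col',len(p),cv2.minAreaRect(p[:,:2].astype(np.float32)))
E
```

```text
[[ 0.3163  0.      0.9487]
 [-0.9487 -0.0001  0.3163]
 [ 0.0001 -1.      0.    ]]
scene basket 0.155 49 [ 0.4861 -0.0957  0.1605] [ 0.4761 -0.1088  0.1553] [ 0.4956 -0.0857  0.1665]
scene basket 0.12 70 [ 0.4898 -0.0938  0.1368] [ 0.4781 -0.1257  0.12  ] [ 0.4959 -0.0842  0.1549]
scene basket 0.1 44 [ 0.4872 -0.088   0.1109] [ 0.4785 -0.1411  0.1006] [ 0.4946 -0.0535  0.1179]
[[ 0.4801 -0.1411  0.107 ]
 [ 0.4803 -0.1356  0.1128]
 [ 0.4819 -0.1386  0.1064]
 [ 0.4818 -0.1336  0.1114]
 [ 0.4853 -0.1337  0.1093]
 [ 0.4854 -0.1284  0.1149]
 [ 0.4807 -0.1302  0.1094]
 [ 0.4847 -0.1348  0.1031]
 [ 0.4814 -0.1347  0.1006]
 [ 0.4837 -0.1261  0.1113]
 [ 0.4935 -0.1027  0.1155]
 [ 0.4806 -0.0917  0.1171]
 [ 0.4785 -0.0898  0.1127]
 [ 0.4896 -0.0889  0.1179]
 [ 0.4871 -0.0875  0.1173]
 [ 0.4946 -0.0917  0.1142]
 [ 0.4934 -0.0885  0.1166]
 [ 0.4879 -0.0915  0.109 ]
 [ 0.4874 -0.0873  0.1131]
 [ 0.4862 -0.0841  0.1156]
 [ 0.488  -0.0865  0.1098]
 [ 0.4885 -0.0809  0.1162]
 [ 0.4865 -0.0789  0.1168]
 [ 0.4896 -0.0795  0.1139]
 [ 0.4858 -0.0799  0.1104]
 [ 0.4887 -0.076   0.1122]
 [ 0.4872 -0.0733  
[... 4095 characters left out ...]
6 0.0897 0.224 ]
 [0.602  0.0926 0.2194]
 [0.6074 0.0896 0.2227]
 [0.6109 0.0868 0.2175]
 [0.6164 0.0924 0.2214]
 [0.6193 0.0924 0.2212]
 [0.6228 0.0924 0.2168]
 [0.6279 0.0864 0.2215]
 [0.631  0.0864 0.2204]
 [0.6364 0.0863 0.2231]
 [0.6395 0.0834 0.2219]
 [0.643  0.0892 0.2183]
 [0.6483 0.0862 0.2216]
 [0.6523 0.0805 0.2145]
 [0.657  0.086  0.2224]
 [0.6597 0.0776 0.2043]
 [0.6627 0.0859 0.2233]
 [0.6632 0.0776 0.2012]
 [0.6657 0.0801 0.2223]
 [0.6687 0.0775 0.2039]]
foot ((0.6645448803901672, 0.07995150238275528), (0.18474867939949036, 0.16108614206314087), 1.3273701667785645)
col 484 ((0.665083646774292, 0.08250170946121216), (0.07885408401489258, 0.06416314840316772), 81.53477478027344)
```

play_rows([
  [[0.1,0.15,0.12],[0,0,-0.15]],
  [[0.2,0.3,0.25],[0,0,-0.35]],
  [[0.3,0.45,0.25],[0,0,-0.56]],
  [[0.4,0.6,0.25],[0,0,-0.56]],
  [[0.48,0.75,0.25],[0,0,-0.56]],
  [[0.54,0.85,0.25],[0,0,-0.56]],
  [[0.6,0.95,0.25],[0,0,-0.56]],
], gripper=0, squeeze=60)

```text
time: 1.78
tool_pos: [0.4355, -0.29, 0.31]
tcp_rot: [-1.15, 1.295, -1.297]
wrist_force: [0.4, -0.0, -0.4]
width: 1.003
```

play_rows([
  [[0.03,0.15,0],[0,0,0]],
  [[0.06,0.28,0],[0,0,0]],
  [[0.084,0.4,0],[0,0,0]],
  [[0.084,0.4,0],[0,0,0]],
  [[0.084,0.4,0],[0,0,0]],
  [[0.084,0.4,0],[0,0,0]],
])

```text
time: 2.52
tool_pos: [0.4681, -0.1328, 0.3095]
tcp_rot: [-1.151, 1.297, -1.297]
wrist_force: [-0.2, -0.1, 0.7]
width: 1.001
```

```bash
python3 - <<'E'
from h import *
np.set_printoptions(precision=4,suppress=True)
st=bot.read_state(); print(st['time'],st['tool_pos'],st['q'],Ro.from_rotvec(st['tcp_rot']).as_matrix())
c=cams.calibration('wrist');print(c)
snap('wrist','w1.png')
for l in ['vial_basket_grip','vial_basket_bar','hook_seat','scale','empty_basket_grip']:
    for r in cams.mark_of('wrist',l): print(l,round(r['conf'],2),w('wrist',r['xyz'],st))
E
```

```text
2.525 [ 0.4681 -0.1328  0.3095] [-0.3274 -0.1461  1.8562 -0.0004  1.4315  1.3631] [[-0.1193 -0.0001  0.9929]
 [-0.9929 -0.0004 -0.1193]
 [ 0.0004 -1.     -0.0001]]
{'mtx': array([[309.7069,   0.    , 321.17  ],
       [  0.    , 309.7069, 193.7906],
       [  0.    ,   0.    ,   1.    ]]), 'tool_from_camera': array([[ 1.    ,  0.    , -0.0005,  0.0001],
       [ 0.0005, -0.3194,  0.9476, -0.1642],
       [-0.0001, -0.9476, -0.3194,  0.0824],
       [ 0.    ,  0.    ,  0.    ,  1.    ]])}
vial_basket_grip 0.9 [ 0.4866 -0.105   0.1458]
vial_basket_grip 0.6 [ 0.516  -0.2852  0.1468]
vial_basket_bar 0.97 [ 0.6516 -0.3219  0.1126]
vial_basket_bar 0.82 [ 0.4862 -0.1019  0.1112]
vial_basket_bar 0.78 [ 0.357  -0.1688  0.1107]
hook_seat 0.93 [0.5471 0.1033 0.2107]
scale 0.58 [0.6643 0.081  0.0023]
empty_basket_grip 0.72 [ 0.5172 -0.2855  0.1454]
```

View pics/w1.png

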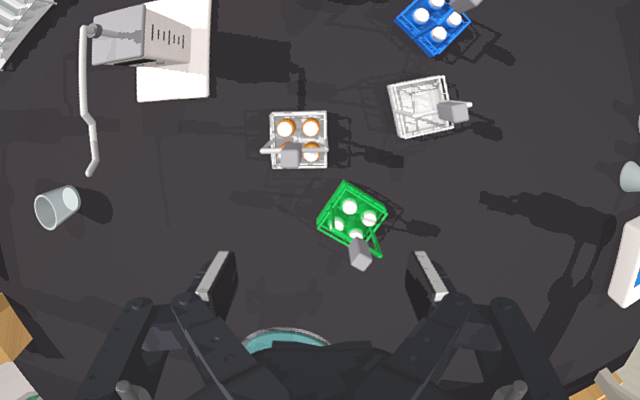

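Wrist view: the amber-vial basket sits at about (298,140), its handle top is at (290,155), and the bail bar runs from (265,150) to (328,150). I'll refine this with wrist depth.

```bash
cat >> h.py <<'E'
def wcloud(d,st):
    c=cams.calibration('wrist'); K=c['mtx']; v,u=np.mgrid[0:400,0:640].astype(float)
    x=(u-K[0,2])/K[0,0]; y=(v-K[1,2])/K[1,1]; r=np.hypot(x,y)+1e-9; t=np.tan(r)/r
    P=np.stack([x*t*d,y*t*d,d],-1); T=c['tool_from_camera']
    X=(P@T[:3,:3].T+T[:3,3])@Ro.from_rotvec(st['tcp_rot']).as_matrix().T+st['tool_pos']; X[(d==0)|(r>1.4)]=np.nan; return X
def an(X):
    def sel(c,r,z0,z1):
        m=(np.hypot(X[...,0]-c[0],X[...,1]-c[1])<r)&(X[...,2]>z0)&(X[...,2]<z1); return X[m]
    B=(.487,-.1)
    p=sel(B,.04,.159,.175); print('top',len(p),p.mean(0),cv2.minAreaRect(p[:,:2].astype(np.float32)))
    p=sel(B,.04,.12,.17); print('handle',p.min(0),p.max(0))
    p=sel(B,.06,.1,.118); a=np.polyfit(p[:,1],p[:,0],1); print('bar',len(p),p.min(0),p.max(0),'deg',np.degrees(np.arctan(a[0])),'x at -.1',np.polyval(a,-.1))
    p=sel((.6,.09),.2,.19,.24); p=p[p[:,0]<.64]; a=np.polyfit(p[:,0],p[:,1],1); print('hook',len(p),p.min(0),'deg',np.degrees(np.arctan(a[0])),'y at .546',np.polyval(a,.546))
    for x0 in np.arange(.505,.6,.006):
        s=p[(p[:,0]>=x0)&(p[:,0]<x0+.006)]
        if len(s): print(round(x0,3),len(s),np.percentile(s[:,2],[10,50,90]),s[:,1].mean())
    for z in [(.008,.02,.13),(.15,.168,.08)]:
        p=sel((.665,.083),z[2],z[0],z[1])
        if len(p)>5: print(z,cv2.minAreaRect(p[:,:2].astype(np.float32)))
E
python3 - <<'E'
from h import *
np.set_printoptions(precision=4,suppress=True)
st=bot.read_state(); im,d=cams.read_camera('wrist'); an(wcloud(d,st))
E
```

```text
top 353 [ 0.4876 -0.1026  0.1629] ((0.4868384897708893, -0.10215769708156586), (0.01959303952753544, 0.02041187696158886), 85.97874450683594)
handle [ 0.4764 -0.1128  0.1201] [ 0.4987 -0.0923  0.1649]
bar 254 [ 0.4807 -0.1425  0.1001] [ 0.4985 -0.0627  0.1178] deg 6.205930160230671 x at -.1 0.4884076515330838
hook 909 [0.5138 0.082  0.2044] deg -8.471280361067171 y at .546 0.0985439641573472
0.511 20 [0.2188 0.2235 0.2252] 0.10312651403910836
0.517 55 [0.2141 0.2209 0.2247] 0.10227880319470986
0.523 55 [0.2071 0.2124 0.2178] 0.10165291719376991
0.529 37 [0.207  0.2091 0.2104] 0.10092586850164938
0.535 37 [0.2066 0.2094 0.2108] 0.0997397554125001
0.541 38 [0.2061 0.2096 0.2105] 0.0991009410140634
0.547 40 [0.2054 0.2095 0.2108] 0.09790472371751406
0.553 40 [0.2067 0.2096 0.2106] 0.09694272134645351
0.559 40 [0.2063 0.2098 0.2111] 0.09609091671665324
0.565 45 [0.2071 0.2105 0.2144] 0.09509373467575152
0.571 48 [0.2118 0.2169 0.2205] 0.09379466706691175
0.577 44 [0.2179 0.2207 0.2225] 0.09340838835952346
0.583 43 [0.2182 0.221  0.2222] 0.09270803008222857
0.589 45 [0.2176 0.2212 0.2224] 0.0920807703853976
0.595 40 [0.2186 0.2219 0.223 ] 0.09070740176383014
(0.008, 0.02, 0.13) ((0.6651130318641663, 0.08200523257255554), (0.13053123652935028, 0.16975094377994537), 81.23117065429688)
(0.15, 0.168, 0.08) ((0.6653529405593872, 0.08204837143421173), (0.08106807619333267, 0.06412353366613388), 81.60559844970703)
```

play_rows([
  [[0.047,0.0765,0],[0,0,0.018]],
  [[0.047,0.0765,-0.12],[0,0,0.018]],
  [[0.047,0.0765,-0.24],[0,0,0.018]],
  [[0.047,0.0765,-0.34],[0,0,0.018]],
  [[0.047,0.0765,-0.41],[0,0,0.018]],
  [[0.047,0.0765,-0.453],[0,0,0.018]],
  [[0.047,0.0765,-0.453],[0,0,0.018]],
])

```text
time: 3.75
tool_pos: [0.4862, -0.1009, 0.1272]
tcp_rot: [-1.16, 1.288, -1.284]
wrist_force: [-0.6, 0.4, 0.6]
width: 1.004
```

play_rows([
  [[0,0,0],[0,0,0]],
  [[0,0,0],[0,0,0]],
  [[0,0,0],[0,0,0]],
  [[0,0,0],[0,0,0]],
  [[0,0,0],[0,0,0]],
  [[0,0,0],[0,0,0]],
  [[0,0,0],[0,0,0]],
  [[0,0,0],[0,0,0]],
], gripper=1, squeeze=60)

```text
time: 4.75
tool_pos: [0.488, -0.1016, 0.1292]
tcp_rot: [-1.157, 1.283, -1.287]
wrist_force: [1.1, -1.5, 6.0]
width: 0.22
```

```bash
python3 - <<'E'
from h import *
np.set_printoptions(precision=4,suppress=True)
st=bot.read_state(); print(st['time'],st['tool_pos'],st['width'],st['wrist_force'],Ro.from_rotvec(st['tcp_rot']).as_matrix())
snap('wrist','w2.png')
E
```

```text
4.75 [ 0.488  -0.1016  0.1292] 0.2199548253838473 [ 1.0589 -1.5335  5.9641] [[-0.1036  0.0019  0.9946]
 [-0.9946 -0.0009 -0.1036]
 [ 0.0007 -1.      0.002 ]]
```

View pics/w2.png

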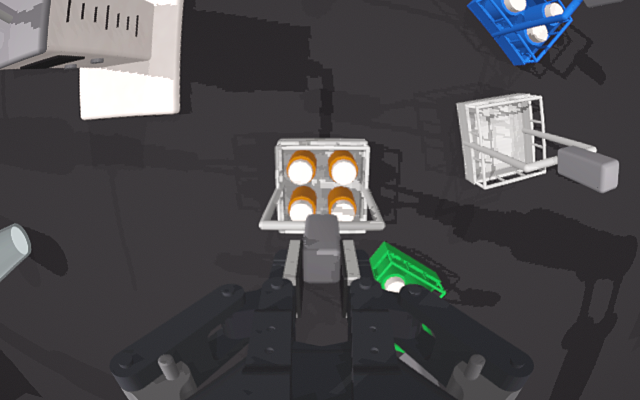

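Grip is on the handle; vials and bail are clear of the fingers (wrist handle at (320,245)). Lifting.

play_rows([
  [[0,0,0.03],[0,0,0]],
  [[0,0,0.08],[0,0,0]],
  [[0,0,0.15],[0,0,0]],
  [[0,0,0.22],[0,0,0]],
  [[0,0,0.29],[0,0,0]],
  [[0,0,0.322],[0,0,0]],
  [[0,0,0.322],[0,0,0]],
  [[0,0,0.322],[0,0,0]],
])

```text
time: 5.8
tool_pos: [0.4862, -0.1008, 0.2555]
tcp_rot: [-1.16, 1.288, -1.284]
wrist_force: [0.5, 0.4, -2.5]
width: 0.212
```

```bash
python3 - <<'E'
from h import *
np.set_printoptions(precision=4,suppress=True)
st=bot.read_state(); print(st['time'],st['tool_pos'],st['width'],Ro.from_rotvec(st['tcp_rot']).as_matrix())
im,d=snap('wrist','w3.png'); X=wcloud(d,st)
print(bot.read_state()['wrist_force'])
c=st['tool_pos']
m=(np.hypot(X[...,0]-c[0],X[...,1]-c[1])<.07)&(X[...,2]>c[2]-.035)&(X[...,2]<c[2]-.003)
p=X[m]; print(len(p),p.min(0),p.max(0),p.mean(0)); a=np.polyfit(p[:,1],p[:,0],1); print(np.degrees(np.arctan(a[0])),np.polyval(a,c[1]))
for s in np.arange(-.045,.05,.01):
    q=p[(p[:,1]-c[1]>s)&(p[:,1]-c[1]<s+.01)]
    if len(q): print(round(s,3),len(q),q.mean(0),q[:,2].max())
snap('scene','s3.png')
E
```

```text
5.8 [ 0.4862 -0.1008  0.2555] 0.2123948359718072 [[-0.1037 -0.0026  0.9946]
 [-0.9946  0.0008 -0.1037]
 [-0.0005 -1.     -0.0027]]
[-0.4549  0.1679 -1.653 ]
1176 [ 0.4791 -0.1415  0.2205] [ 0.4971 -0.0605  0.2524] [ 0.4884 -0.1024  0.2397]
6.364312485768028 0.4886190341734526
-0.045 150 [ 0.4837 -0.1383  0.2337] 0.24188128588706956
-0.035 149 [ 0.4835 -0.1307  0.2398] 0.2421494107253025
-0.025 155 [ 0.4845 -0.1208  0.2399] 0.24228887756000825
-0.015 126 [ 0.4901 -0.1112  0.2441] 0.2524439873354576
-0.005 101 [ 0.4961 -0.1008  0.2477] 0.25244975077935133
0.005 100 [ 0.4911 -0.0902  0.2426] 0.2523856439856545
0.015 128 [ 0.4894 -0.0809  0.24  ] 0.24262328386013843
0.025 140 [ 0.4904 -0.0702  0.2383] 0.24231667426404616
0.035 127 [ 0.4917 -0.0635  0.2342] 0.2416014452511042
```

View pics/w3.png

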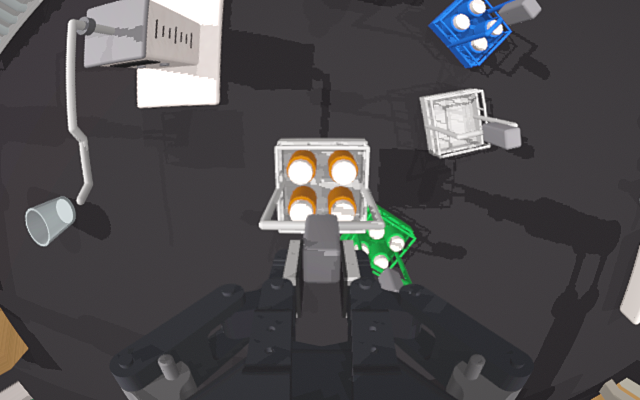

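View pics/s3.png

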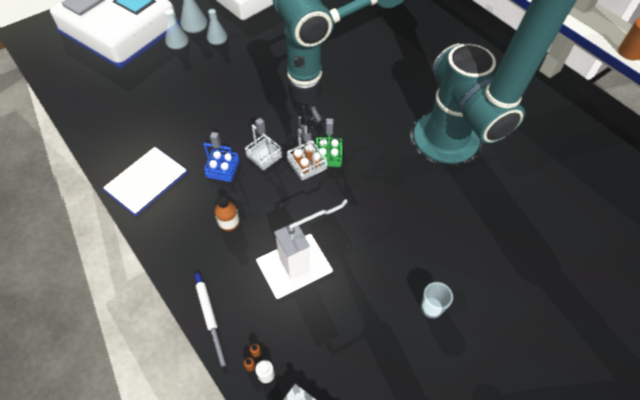

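The basket is level in the grip, with the bar underside at about z 0.236. Next I move it to in front of the hook tip.

play_rows([
  [[-0.04,0.06,0.005],[0,0,-0.02]],
  [[-0.0725,0.15,0.005],[0,0,-0.05]],
  [[-0.0725,0.26,0.005],[0,0,-0.05]],
  [[-0.0725,0.36,0.005],[0,0,-0.05]],
  [[-0.0725,0.45,0.005],[0,0,-0.05]],
  [[-0.0725,0.51,0.005],[0,0,-0.05]],
  [[-0.0725,0.534,0.005],[0,0,-0.05]],
  [[-0.0725,0.534,0.005],[0,0,-0.05]],
  [[-0.0725,0.534,0.005],[0,0,-0.05]],
])

```text
time: 7.02
tool_pos: [0.458, 0.1116, 0.2588]
tcp_rot: [-1.139, 1.314, -1.315]
wrist_force: [0.6, 0.4, -2.3]
width: 0.214
```

```bash
cat > m.py <<'E'
from h import *
np.set_printoptions(precision=4,suppress=True)
import sys
f=sys.argv[1]
st=bot.read_state(); print(st['time'],st['tool_pos'],st['width'],st['wrist_force']);R=Ro.from_rotvec(st['tcp_rot']).as_matrix();print('yaw',np.degrees(np.arctan2(R[1,2],R[0,2])),R[:,1])
im,d=snap('wrist',f+'w.png'); X=wcloud(d,st)
c=st['tool_pos']; ex=np.array([.989,-.148]);ey=np.array([.148,.989])
D=X[...,:2]-c[:2]; a=D@ex; b=D@ey; z=X[...,2]
m=(abs(b)>.014)&(abs(b)<.034)&(abs(a)<.03)&(abs(z-c[2]+.018)<.012)
p=X[m]; k=np.polyfit(b[m],a[m],1); print('bar',len(p),'a off',k,'yaw off deg',np.degrees(k[0]),'ztop',np.percentile(z[m],95))
print('bar ctr',c[:2]+ex*k[1])
S=np.array([.5468,.0988]);D=X[...,:2]-S; a=D@ex; b=D@ey
for lo in np.arange(-.036,.05,.006):
    m=(a>lo)&(a<lo+.006)&(abs(b)<.012)&(z>.15)&(z<.232)
    if m.sum()>3: print(round(lo,3),m.sum(),np.percentile(z[m],[50,90]),b[m].mean())
E
python3 m.py 4; python3 -c "
from h import *
im,d=snap('scene','4s.png');cv2.imwrite('pics/4c.png',cv2.resize(im[130:280,240:400,::-1],None,fx=4,fy=4))"
```

```text
7.025 [0.458  0.1116 0.2588] 0.21372013494673106 [ 0.6263  0.3718 -2.3349]
yaw -8.24140970285179 [-0.0005 -0.0007 -1.    ]
bar 551 a off [0.0069 0.0007] yaw off deg 0.39691615197924396 ztop 0.2446802454439325
bar ctr [0.4588 0.1115]
-0.036 48 [0.224  0.2256] 0.0019587717804125464
-0.03 123 [0.2229 0.2249] 0.001654729238134718
-0.024 118 [0.214 0.218] 0.0017050956693515423
-0.018 107 [0.2097 0.2108] 0.0017282592648631605
-0.012 96 [0.2098 0.2107] 0.0017665721563721274
-0.006 108 [0.2096 0.2108] 0.0017858550723911116
-0.0 100 [0.2099 0.2109] 0.001558454977604021
0.006 90 [0.21   0.2109] 0.0015313567765477447
0.012 97 [0.2096 0.2106] 0.0014869191341273672
0.018 109 [0.2118 0.2146] 0.0016326468371615163
0.024 123 [0.218  0.2209] 0.001817199529162648
0.03 108 [0.2214 0.2226] 0.0018627532093153602
0.036 106 [0.2218 0.2229] 0.0018723072729137282
0.042 105 [0.2219 0.2231] 0.0018753534631191424
0.048 102 [0.2218 0.223 ] 0.0017639422932618511
```

View pics/4w.png

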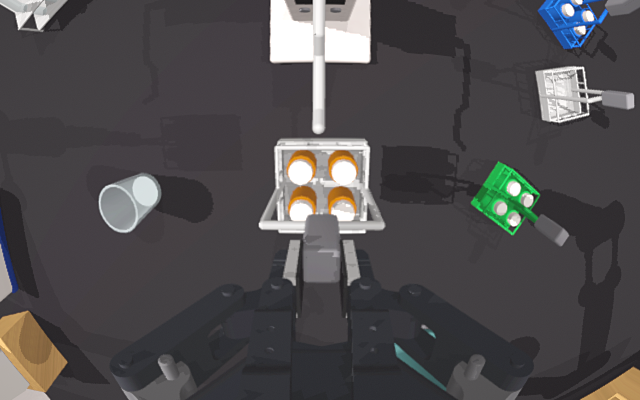

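View pics/4c.png

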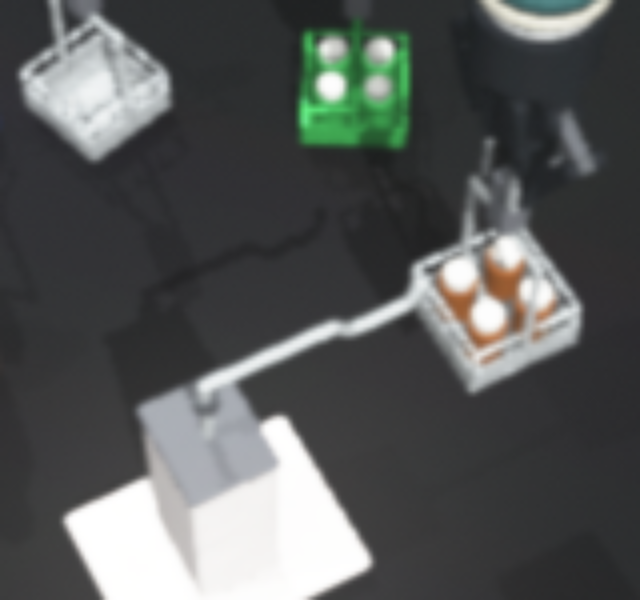

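Wrist view: the hook tip at (318,128) lines up with the bail opening, centred at about (322,225). The bar underside is about 13 mm above the tip. Moving in along +x of the hook.

play_rows([
  [[0.04,-0.005,0],[0,0,0]],
  [[0.09,-0.011,0],[0,0,0]],
  [[0.14,-0.018,0],[0,0,0]],
  [[0.19,-0.024,0],[0,0,0]],
  [[0.221,-0.028,0],[0,0,0]],
  [[0.221,-0.028,0],[0,0,0]],
  [[0.221,-0.028,0],[0,0,0]],
])

```text
time: 8.0
tool_pos: [0.5461, 0.1012, 0.2589]
tcp_rot: [-1.139, 1.315, -1.314]
wrist_force: [0.7, -0.2, -2.2]
width: 0.217
```

```bash
python3 m.py 5; python3 -c "
from h import *
im,d=snap('scene','5s.png');cv2.imwrite('pics/5c.png',cv2.resize(im[130:280,240:400,::-1],None,fx=4,fy=4))"
```

```text
8.0 [0.5461 0.1012 0.2589] 0.21708628212621067 [ 0.6574 -0.212  -2.2348]
yaw -8.212241537717501 [-0.0008  0.     -1.    ]
bar 553 a off [0.0064 0.0007] yaw off deg 0.36526539333177604 ztop 0.2446663534124608
bar ctr [0.5468 0.1011]
-0.024 47 [0.1684 0.1785] -0.0002943627858606335
-0.018 166 [0.1686 0.1783] 0.00013064895690609746
-0.012 112 [0.1645 0.1757] -0.005168300306999112
-0.006 81 [0.2097 0.2107] 0.0016949758892380999
-0.0 89 [0.2095 0.2105] 0.0014251031905532171
0.006 123 [0.2092 0.2106] 0.00018296936618183207
0.012 198 [0.1786 0.2106] 0.00012812472921318712
0.018 212 [0.1774 0.2129] 0.0003670859398004856
0.024 156 [0.1713 0.2197] -0.0021717153303416428
0.03 106 [0.2216 0.2226] 0.0016619083575153343
0.036 196 [0.2193 0.2224] -0.00010279479479226703
0.042 104 [0.2218 0.2227] 0.0016655154784849231
0.048 112 [0.2216 0.2229] 0.0017089918915330418
```

View pics/5w.png

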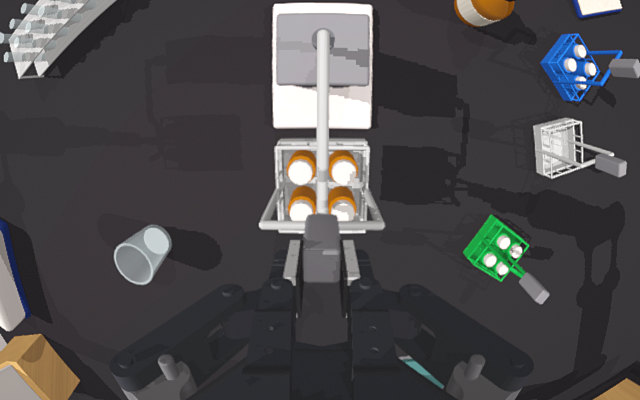

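View pics/5c.png

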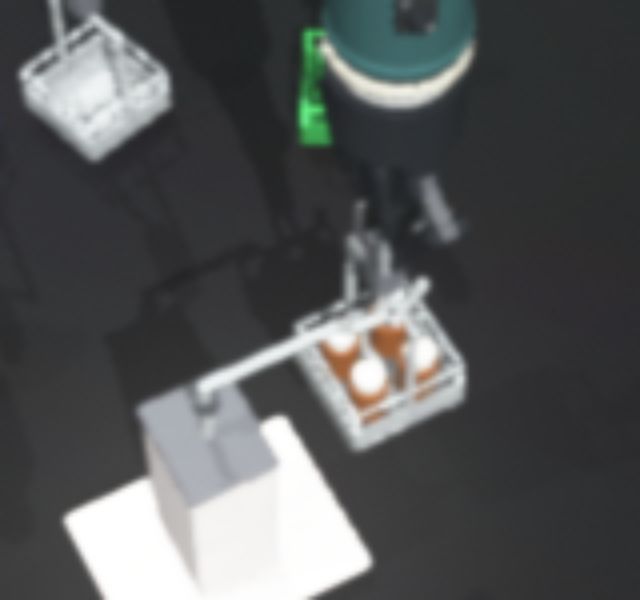

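The hook now runs through the opening: the wrist view shows the rod at x = 322 between the uprights, and the tip shows behind the handle in the scene view. Lowering onto the seat to roughly the natural sink.

play_rows([
  [[0,0,-0.02],[0,0,0]],
  [[0,0,-0.04],[0,0,0]],
  [[0,0,-0.055],[0,0,0]],
  [[0,0,-0.07],[0,0,0]],
  [[0,0,-0.08],[0,0,0]],
  [[0,0,-0.09],[0,0,0]],
  [[0,0,-0.099],[0,0,0]],
  [[0,0,-0.099],[0,0,0]],
  [[0,0,-0.099],[0,0,0]],
  [[0,0,-0.099],[0,0,0]],
])

```text
time: 9.35
tool_pos: [0.5465, 0.1013, 0.2197]
tcp_rot: [-1.138, 1.314, -1.314]
wrist_force: [-0.8, -0.6, -0.5]
width: 0.215
```

```bash
python3 m.py 6; python3 - <<'E'
from h import *
F=[]
for i in range(8):
    cams.read_camera('wrist'); F.append(bot.read_state()['wrist_force'])
print(np.mean(F,0),np.std(F,0),bot.read_state()['time'])
E
```

```text
9.35 [0.5465 0.1013 0.2197] 0.21511416802489913 [-0.7998 -0.6018 -0.5343]
yaw -8.202776325204129 [ 0.0001  0.0001 -1.    ]
bar 605 a off [-0.0065  0.0004] yaw off deg -0.3725218964112532 ztop 0.2056481789934692
bar ctr [0.5469 0.1013]
-0.006 25 [0.2049 0.2057] -0.010408683276015232
-0.0 32 [0.2038 0.2055] -0.008908629873099073
0.006 689 [0.2183 0.229 ] 0.0021434713443180915
0.012 105 [0.1987 0.1997] 0.0017024545738012573
0.018 78 [0.2007 0.2041] 0.0017079779795681539
0.024 80 [0.2073 0.2101] 0.0018728974732695192
0.03 123 [0.2106 0.2117] 0.0016655298781737423
0.036 131 [0.2108 0.2117] 0.0016430963852823673
0.042 133 [0.2107 0.2118] 0.0016809585065543078
0.048 130 [0.2108 0.2118] 0.0017085758988075112
[-1.4004453  -0.35469239  0.64590779] [0.55737255 0.44282455 0.3622064 ] 9.8
```

```bash
cat > f.py <<'E'
from h import *
F=[];T=[]
for i in range(30):
    cams.read_camera('wrist'); s=bot.read_state();F.append(s['wrist_force']);T.append(s['tool_pos'][2])
F=np.array(F);print(F.mean(0),F.std(0),F[:10].mean(0)[2],F[-10:].mean(0)[2],np.mean(T),s['time'])
E
python3 f.py
```

```text
[-1.26065506 -0.228729    0.43363665] [0.45304138 0.45602322 0.55028458] 0.15440608954535837 0.7744120754192888 0.21947967991779477 11.3
```

The hook has dipped 11 mm and the wrist force is near zero, so the natural sink is about 9–11 mm. Now the tug down, about 14 mm further.

play_rows([
  [[0,0,-0.008],[0,0,0]],
  [[0,0,-0.016],[0,0,0]],
  [[0,0,-0.024],[0,0,0]],
  [[0,0,-0.03],[0,0,0]],
  [[0,0,-0.036],[0,0,0]],
  [[0,0,-0.036],[0,0,0]],
  [[0,0,-0.036],[0,0,0]],
  [[0,0,-0.036],[0,0,0]],
])

```text
time: 12.3
tool_pos: [0.5467, 0.1013, 0.2053]
tcp_rot: [-1.138, 1.314, -1.314]
wrist_force: [-1.1, -0.1, 2.7]
width: 0.213
```

```bash
python3 m.py 7; python3 f.py
```

```text
12.3 [0.5467 0.1013 0.2053] 0.2133968571700635 [-1.1475 -0.1313  2.7037]
yaw -8.204763270418445 [ 0.0004  0.0001 -1.    ]
bar 579 a off [-0.0012  0.0006] yaw off deg -0.07102357731448393 ztop 0.19118905481827758
bar ctr [0.5472 0.1013]
-0.006 22 [0.1902 0.1911] -0.010175656818847752
-0.0 33 [0.1897 0.1907] -0.010107371410037341
0.006 1126 [0.2136 0.2289] 0.0020733272825307365
0.012 106 [0.1846 0.1855] 0.0017941446198152398
0.018 76 [0.1865 0.1895] 0.0018217806918478861
0.024 87 [0.1932 0.1957] 0.0017504311487627686
0.03 121 [0.1966 0.1976] 0.0016404167677603893
0.036 130 [0.1966 0.1976] 0.0017165862964761854
0.042 133 [0.1966 0.1976] 0.0017766005979309174
0.048 139 [0.1968 0.1977] 0.0016932306943101
[-0.4736511   0.36210344  3.43006705] [0.57556576 0.44421364 0.49918521] 3.370979044504628 3.4413687930407115 0.20512558131215433 13.85
```

Hook sunk 25 mm in total, which is about 15 mm past its natural sink. Pull is +3.4 N, so it is held. Easing back and letting go.

play_rows([
  [[0,0,0.008],[0,0,0]],
  [[0,0,0.016],[0,0,0]],
  [[0,0,0.024],[0,0,0]],
  [[0,0,0.032],[0,0,0]],
  [[0,0,0.038],[0,0,0]],
  [[0,0,0.038],[0,0,0]],
  [[0,0,0.038],[0,0,0]],
  [[0,0,0.038],[0,0,0]],
])

```text
time: 14.85
tool_pos: [0.5464, 0.1013, 0.2201]
tcp_rot: [-1.138, 1.314, -1.314]
wrist_force: [-0.4, 0.1, 0.9]
width: 0.211
```

play_rows([
  [[0,0,0],[0,0,0]],
  [[0,0,0],[0,0,0]],
  [[0,0,0],[0,0,0]],
  [[0,0,0],[0,0,0]],
  [[0,0,0],[0,0,0]],
  [[0,0,0],[0,0,0]],
  [[0,0,0],[0,0,0]],
  [[0,0,0],[0,0,0]],
], gripper=0)

```text
time: 15.85
tool_pos: [0.5465, 0.1013, 0.2203]
tcp_rot: [-1.138, 1.314, -1.314]
wrist_force: [0.1, 0.4, -0.8]
width: 0.996
```

```bash
python3 m.py 8
```

```text
15.85 [0.5465 0.1013 0.2203] 0.9963038153081929 [ 0.0971  0.3661 -0.7733]
yaw -8.205165375775287 [-0. -0. -1.]
bar 591 a off [0.0026 0.0007] yaw off deg 0.147005253829711 ztop 0.20780922434391907
bar ctr [0.5472 0.1012]
-0.006 21 [0.207  0.2077] -0.010354589132319188
-0.0 35 [0.2061 0.2075] -0.009242968211806632
0.006 652 [0.2194 0.2295] 0.0020038809093361125
0.012 105 [0.201  0.2019] 0.0017296859404374479
0.018 75 [0.2029 0.2057] 0.0016838548958338984
0.024 83 [0.2089 0.2123] 0.0016028158223097542
0.03 124 [0.2129 0.2139] 0.0015960085163056242
0.036 135 [0.2129 0.214 ] 0.0016391599305610343
0.042 130 [0.2131 0.214 ] 0.0016495854290637835
0.048 136 [0.213 0.214] 0.0016462435025465585
```

View pics/8w.png

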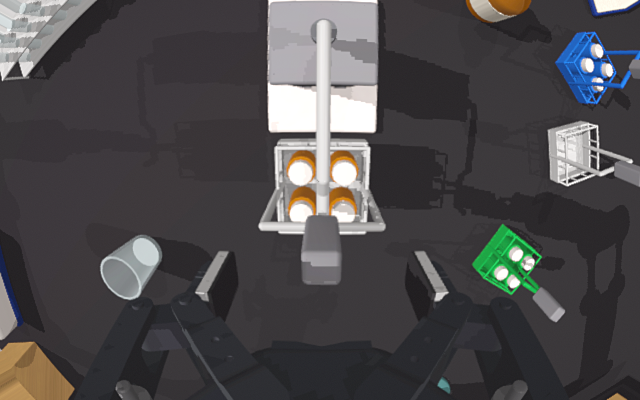

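The basket hangs free and the fingers are open. The settled sink is 8.8 mm, so the tug was about 16 mm beyond it. Retreating straight up.

play_rows([
  [[0,0,0.02],[0,0,0]],
  [[0,0,0.06],[0,0,0]],
  [[0,0,0.12],[0,0,0]],
  [[0,0,0.2],[0,0,0]],
  [[0,0,0.28],[0,0,0]],
  [[0,0,0.28],[0,0,0]],
  [[0,0,0.28],[0,0,0]],
  [[0,0,0.28],[0,0,0]],
])

```text
time: 16.9
tool_pos: [0.5458, 0.1012, 0.3309]
tcp_rot: [-1.14, 1.315, -1.313]
wrist_force: [0.5, -0.1, 0.2]
width: 0.999
```

play_rows([
  [[0,0,0],[0,0,0]],
  [[0,0,0],[0,0,0]],
  [[0,0,0],[0,0,0]],
  [[0,0,0],[0,0,0]],
  [[0,0,0],[0,0,0]],
  [[0,0,0],[0,0,0]],
  [[0,0,0],[0,0,0]],
  [[0,0,0],[0,0,0]],
  [[0,0,0],[0,0,0]],
  [[0,0,0],[0,0,0]],
])

```text
time: 18.15
tool_pos: [0.5465, 0.1013, 0.3323]
tcp_rot: [-1.138, 1.314, -1.314]
wrist_force: [0.4, 0.1, -0.2]
width: 1.003
```

```bash
python3 - <<'E'
from h import *
np.set_printoptions(precision=4,suppress=True)
for k in range(2):
    st=bot.read_state(); im,d=snap('wrist','9w%d.png'%k); X=wcloud(d,st); z=X[...,2]
    m=(abs(X[...,0]-.547)<.05)&(abs(X[...,1]-.1)<.05)&(z>.24)&(z<.27); print(st['time'],st['tool_pos'],'handle top',m.sum(),X[m].mean(0),cv2.minAreaRect(X[m][:,:2].astype(np.float32)))
    m=(abs(X[...,0]-.61)<.015)&(abs(X[...,1]-.09)<.02)&(z>.2)&(z<.24); print('arm z',np.median(z[m]))
    for i in range(5): cams.read_camera('top')
for n in ['scene','top']:
    im,d=snap(n,'9%s.png'%n)
    for l in ['empty_basket_grip','bottle','beaker']:
        for r in cams.mark_of(n,l)[:1]: print(n,l,w(n,r['xyz']))
E
```

```text
18.15 [0.5465 0.1013 0.3323] handle top 663 [0.5485 0.1012 0.2542] ((0.5467961430549622, 0.10159370303153992), (0.02058517560362816, 0.02051377296447754), 81.10501861572266)
arm z 0.21269662023993674
18.45 [0.5465 0.1013 0.3323] handle top 661 [0.5485 0.1012 0.2542] ((0.5467860698699951, 0.10141660273075104), (0.020627284422516823, 0.020305881276726723), 82.07624816894531)
arm z 0.21274687217394964
scene empty_basket_grip [ 0.5192 -0.2865  0.1468]
scene bottle [ 0.7323 -0.1397  0.0013]
scene beaker [ 0.4426  0.4011 -0.0001]
top empty_basket_grip [ 0.5204 -0.2852  0.1449]
top bottle [ 0.7376 -0.1444 -0.0004]
top beaker [0.4442 0.3983 0.0026]
```

View pics/9scene.png

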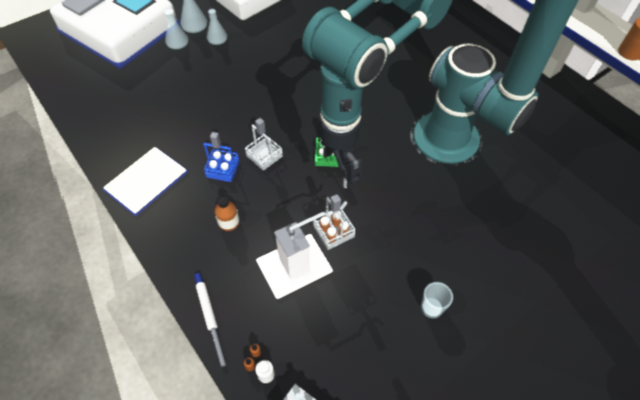

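View pics/9w1.png

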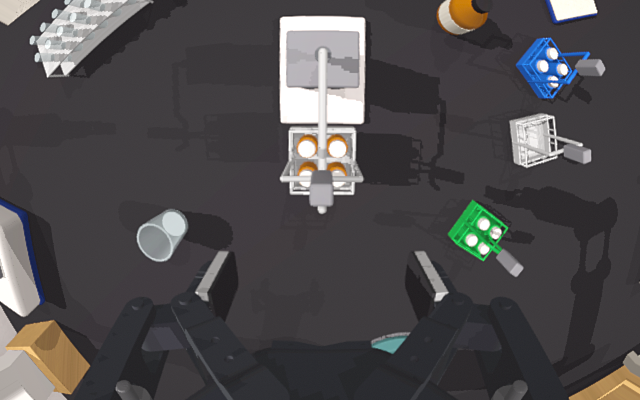

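The basket hangs upright and still. The handle is at wrist (322,188), with the hook tip just beyond it at (322,210). The bystanders haven't moved and the gripper is clear, so I'm handing in.

```bash
python3 -c "
from workcell import bot
print(bot.finish_job())"
```

```text
the job is handed in; nothing more can be done
None
```

The vial basket is hanging on the scale's hook by its bail, upright and at rest. I lifted it by its handle, brought the bail over the tip, lowered it onto the seat, tugged it down, eased it back, released it and withdrew straight up.

- **Tug:** the hook reached about 25 mm of sink with the wrist force at about +3.4 N. After I let go it settled at about 8.8–9 mm, so the tug was about 16 mm past the natural sink. That is slightly over the 15 mm asked, because I judged the natural sink at 9–11 mm before releasing.
- **At rest:** two wrist depth readings 0.3 s apart agreed on the handle top (z 0.254) and hook arm height. The basket was centred on the seat.
- **Clearance and bystanders:** the gripper was fully open and about 80 mm above the handle. The empty basket, bottle and beaker measured within about 3 mm of where they started, inside the roughly 4 mm measuring error, and I left the blue and green look-alikes alone.
- **Time:** I handed in at about 19 s. No check failed.

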